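# Clear the turner, set the wash slide and snap the washer on

## Robot

A 6-joint arm with a two-finger parallel gripper is mounted at the origin on the work surface. World frame = base frame: x ahead of the robot, y to its left, z up, the work surface at z = 0. Lengths are in m, angles in degrees, forces in N, time in s.
With the tool pointing down it reaches from about 0.325 to 0.85 m from the base axis. Payload 15.5 kg.
Tool frame: the origin (TCP) lies midway between the tips of the shut fingers; the grasp point (between the pads) lies 19 mm behind it; y points along the fingers, x is the direction in which the jaws open and shut, and the axes are right-handed (so a half turn about y gives the same grasp; the last joint's range is limited). The gripper opens to 91 mm and grips with 3 to 60 N. Pads are 32 mm wide; open, the fingers measure 118 mm over their backs; the gripper's body (76 mm by 178 mm) begins 60 mm behind the grasp point.
Start: joints at [-77.378, 28.281, 77.091, -0, 74.628, -5.472], TCP at [0.194, -0.594, 0.214] pointing down, gripper open.
Joint ranges: [-166.48, 166.48], [-47.26, 123.95], [12.59, 153.08], [-70.14, 250.14], [6.76, 159.57], [-176.63, 176.63]. Speed limits (degrees/s): [108.29, 108.29, 147.25, 172.46, 172.46, 172.46].

## Interface

Orientations are given as a 3x3 rotation matrix whose columns are the frame's x, y, z axes.
In Python, from bench import ctrl gives the robot as it stands. The module is installed in compiled form; this text tells all that it offers. Calls block until the motion is done:
- ctrl.goto(position, orientation): joint-space move of the TCP to a pose.
- ctrl.move_l(position, vel=0.15, ori=None, contact_N=None): straight line of the TCP; ori=None keeps the orientation; vel is the mean speed in m/s. With contact_N (N) it stops when the force on the tool has changed by that much, and returns True; else False.
- ctrl.movej(angles): joint-space move.
- ctrl.command_gripper(opening): opening from 0.0 (shut) to 1.0 (fully open); the grip force is fixed at half the most; returns when the fingers have stopped.
- ctrl.sleep(seconds).
- ctrl.ik(position, orientation): joint angles nearest the present ones, or None.
- ctrl.read_camera(name): name is "scene" or "top"; returns the picture (384x512x3 uint8, blue, green, red); there is no depth.
- ctrl.camera_params(name): a dict with "fx", "fy", "cx", "cy" (pixels), "pose" (4x4, takes a point from camera to world coordinates). Camera axes: x right, y up, looking along -z (the intrinsics and any distortion apply to the point x, -y, -z); pixel columns grow to the right and rows downward; lengths in m; the calibration is good to about 2 mm. A picture is of the moment at which its call begins. camera_params takes no time and is no camera call.
A pose or a line that the arm cannot do raises ctrl.MotionError and nothing moves.
- ctrl.sign_off(): hands the job in, once; it reports no verdict.
Readings, each from a call of its own:
- ctrl.current_t(): time.
- ctrl.current_q(): joint angles.
- ctrl.current_dq(): joint speeds.
- ctrl.current_effort(): joint torques, N m.
- ctrl.current_tool_pos(): TCP position.
- ctrl.current_eef_rot(): TCP orientation.
- ctrl.current_contact_force(): force on the tool from outside, world axes, zero at the start.
- ctrl.current_wrist_torque(): the same for the moment, N m.
- ctrl.current_grip_width(): opening from 0.0 (shut) to 1.0 (fully open).
Only numpy, scipy, OpenCV 4.12 (cv2) and the standard library are available. Lean on these libraries where they do the work, as an engineer would, in place of code of your own. Each camera call takes 0.05 s, during which the arm holds its last target.

## Task

Get the basket washer going: first lay the red-handled turner that was left across the control console flat on the floor of the blue basket, beside the steel beaker already in there. Then push the blue slide on the console all the way to its end stop at the green mark, and only after that press the green half of the big rocker down until the rocker snaps over and stays. Do not shift or knock over the beaker, cup, pot or bottle, and let go of everything.

Things in the scene. Friction and masses are not known exactly. Their poses are not given: they have to be found in the camera images.
- console: Fixed stainless control box, 220 (its x) x 380 (its y) x 70 mm high, standing on the work surface. Origin at the centre of its underside, z up. Its flat top carries the slide (slot along y at x = 0) and the rocker (centre at x = 0, y = +125 mm, on a black bezel 128 x 66 mm and 7 mm high). The slide's end stop is by a green line across the top at y = +12 mm.
- slide (a joint): Blue slide grip's travel in m: 0 at the start of the slot (grip centre at console y = -160 mm), 0.14 at its end stop by the green mark (console y = -20 mm). Moves only along the console's +y. About 3 N of friction; stays where it is left.
- slide_top (a point): Centre of the top face of the blue slide grip, an upright block 28 mm (console x) x 24 mm (console y) and 42 mm high, standing on the console's top: this point is 112.5 mm above the work surface.
- rocker (a joint): Big rocker's angle in rad: 0 = off (green half up, red half down), 0.44 = on (green half down, red half up). A seesaw plate hinged about the console's y axis; bistable: it resists with up to about 0.27 N m (some 5 to 7 N on the green half's outer part), past 0.22 rad it snaps over by itself and stays.
- rocker_green (a point): Point on the upper face of the rocker's green half, 42 mm from its hinge and 13 mm from its outer end; moves with the rocker. The plate is 110 mm long (console x) x 50 mm wide (console y) and 10 mm thick, hinged at its middle, 94 mm above the work surface; the green half lies on the console's +x side. This point is about 108 mm above the work surface when off, 90 mm when on.
- rocker_red (a point): The same point on the red half (console -x side), low when off.
- turner: Loose kitchen turner, 195 mm long, about 0.18 kg, lying flat across the console's top over the slide's path. Origin at the middle of its length on its underside, which is also about its centre of mass; x runs from the handle to the blade, z up. Red plastic handle from x = -97 to +9 mm, 24 mm wide and 18 mm high; thin neck 14 mm wide and 6 mm high; slotted steel blade from x = +31 to +97 mm, 64 mm wide and 4 mm thick. All of it rests on its underside.
- turner_grip (a point): Where to grip the turner: on top of the handle, on its centre line at turner x = -12 mm, 18 mm above its underside.
- basket: Fixed blue plastic basket, open on top, 280 (its x) x 185 (its y) x 80 mm high outside, walls and floor 5 mm thick. Origin at the centre of its underside, z up.
- basket_floor (a point): Centre of the basket's inner floor, 5 mm above the work surface, with the basket's axes.
- beaker: Loose steel beaker standing upside down in the basket, in its +y half: 64 mm diameter, 80 mm high, origin at the centre of its underside on the basket's floor. Leave it alone.
- cup: Loose white cup standing on the console beside the start of the slide: 60 mm diameter, 75 mm high, origin at the centre of its underside. Leave it alone.
- tall_pot: Loose tall open steel pot standing on the work surface close to the console: 110 mm diameter, 170 mm high, origin at the centre of its underside. Leave it alone.
- detergent: Loose blue detergent bottle with an orange cap standing on the work surface close to the console: 80 mm diameter, 210 mm high, origin at the centre of its underside. Leave it alone.
Not all that is in view belongs to the job. Of the things like the turner, leave any that is purple, turquoise or yellow; of the rest the larger one is meant.

How it is judged:
By the outcome, as a careful person would: the job done as asked, in the order asked, and still so for the second after the job is handed in, with the robot touching nothing.
It also fails if it takes over 72 s, if anything falls off the work surface, if the arm or the gripper's body presses on something with over 40 N, if the wrist force passes 120 N, or if a joint passes its speed limit or range.

## Working session

There is one attempt and no reset: what is moved stays moved. The work goes in short steps, each a Python script; the robot and the scene stay as the last script left them, time stands still between calls to the robot, and variables do not carry over. Pictures are saved under pics/ and viewed, and the job is handed in when it is done.

```bash
mkdir -p pics; ls; python3 - <<'E'
from bench import ctrl
import cv2,numpy as np
np.set_printoptions(precision=4,suppress=True)
for n in("scene","top"):
    im=ctrl.read_camera(n); cv2.imwrite(f"pics/{n}0.png",im)
    print(n,ctrl.camera_params(n))
print(ctrl.current_t(),ctrl.current_tool_pos(),ctrl.current_eef_rot())
E
```

```text
pics
scene {'fx': 372.81131314870373, 'fy': 372.81131314870373, 'cx': 252.9714674042208, 'cy': 195.00577447213752, 'pose': array([[ 0.8234, -0.4265,  0.3743,  0.9161],
       [ 0.5674,  0.6222, -0.5394, -0.6744],
       [-0.0028,  0.6565,  0.7543,  0.932 ],
       [ 0.    ,  0.    ,  0.    ,  1.    ]])}
top {'fx': 407.5468778540518, 'fy': 407.5468778540518, 'cx': 256.13791825062185, 'cy': 193.3890702289656, 'pose': array([[ 0.0005,  0.998 , -0.0629,  0.4325],
       [-1.    ,  0.0001, -0.0068, -0.0723],
       [-0.0067,  0.0629,  0.998 ,  1.507 ],
       [ 0.    ,  0.    ,  0.    ,  1.    ]])}
0.1 [ 0.194  -0.5938  0.2134] [[ 0.3106 -0.0002  0.9506]
 [-0.9506  0.001   0.3106]
 [-0.001  -1.      0.0001]]
```

View pics/scene0.png

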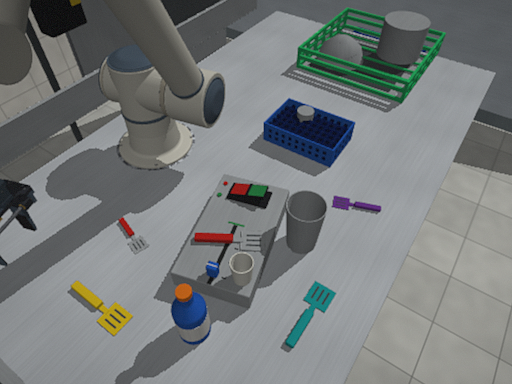

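View pics/top0.png

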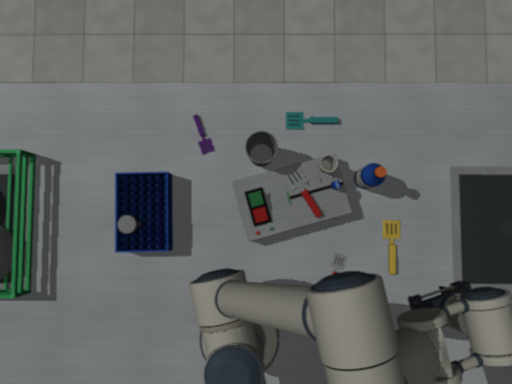

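```bash
python3 - <<'E'
import cv2
a=cv2.imread("pics/top0.png")[140:260,210:400]; cv2.imwrite("pics/top0c.png",cv2.resize(a,None,fx=4,fy=4,interpolation=cv2.INTER_CUBIC))
a=cv2.imread("pics/scene0.png")[165:315,160:340]; cv2.imwrite("pics/scene0c.png",cv2.resize(a,None,fx=4,fy=4,interpolation=cv2.INTER_CUBIC))
a=cv2.imread("pics/top0.png")[160:260,100:200]; b=cv2.imread("pics/scene0.png")[85:185,255:365]
cv2.imwrite("pics/bask0.png",cv2.hconcat([cv2.resize(a,(380,380),interpolation=cv2.INTER_CUBIC),cv2.resize(b,(418,380),interpolation=cv2.INTER_CUBIC)]))
E
```

```text
(no output)
```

View pics/top0c.png

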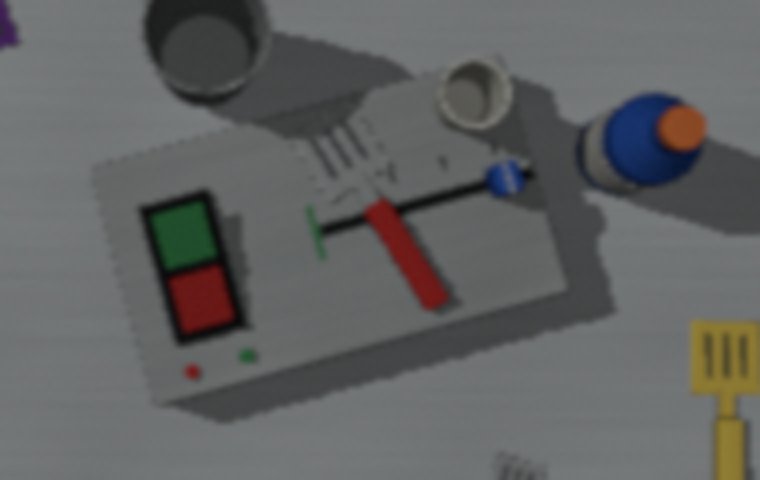

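View pics/scene0c.png

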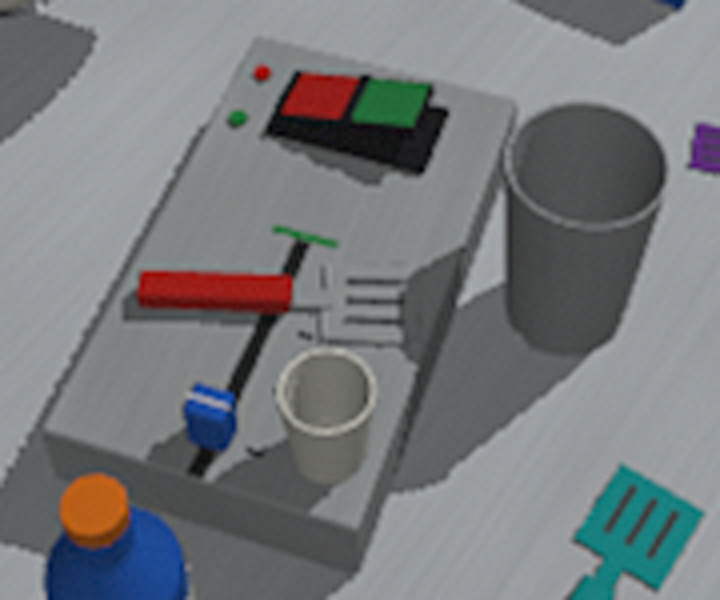

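View pics/bask0.png

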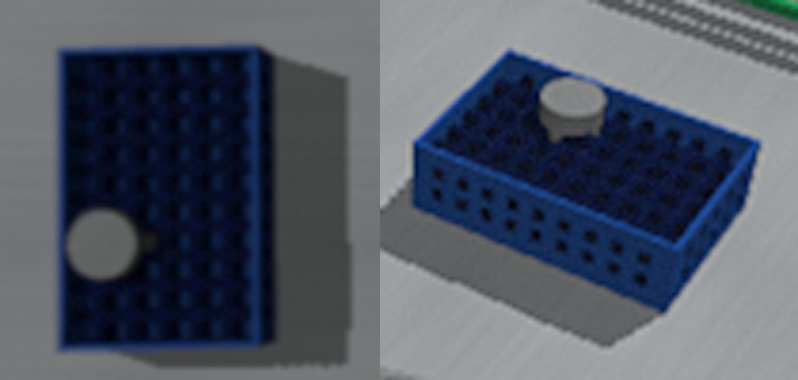

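```bash
cat > h.py <<'E'
import numpy as np,cv2
from scipy.optimize import least_squares,minimize
from bench import ctrl
np.set_printoptions(precision=4,suppress=True)
P={n:ctrl.camera_params(n) for n in("scene","top")}
def proj(n,X):
    p=P[n];T=np.linalg.inv(p["pose"]);X=np.atleast_2d(X)
    c=X@T[:3,:3].T+T[:3,3]
    return np.c_[p["cx"]+p["fx"]*c[:,0]/-c[:,2],p["cy"]+p["fy"]*-c[:,1]/-c[:,2]]
def tri(obs):
    f=lambda X:np.concatenate([proj(n,X)[0]-uv for n,uv in obs])
    r=least_squares(f,[.6,0,.1]);return r.x,np.abs(r.fun).max()
def body(p,L):
    x,y,z,a=p;c,s=np.cos(a),np.sin(a);L=np.atleast_2d(L)
    return np.c_[x+c*L[:,0]-s*L[:,1],y+s*L[:,0]+c*L[:,1],z+L[:,2]]
def fit(L,obs,p0):
    f=lambda p:np.concatenate([(proj(n,body(p,L[i]))[0]-uv) for n,i,uv in obs])
    r=least_squares(f,p0,loss="soft_l1");return r.x,np.round(r.fun.reshape(-1,2),1)
def cs(n,X,Y,s=4.): # crop px->full
    o={"top":(210,140),"scene":(160,165)}[n];return np.array([(X+.5)/s-.5+o[0],(Y+.5)/s-.5+o[1]])
def maskfit(masks,L,p0):
    """box corners L hull silhouette vs masks"""
    S=8
    B={n:cv2.resize(m.astype(np.float32),None,fx=1,fy=1) for n,m in masks.items()}
    def cost(p):
        e=0
        for n,m in masks.items():
            uv=proj(n,body(p,L));h=cv2.convexHull(np.round(uv*16*1).astype(np.int32))
            r=np.zeros((m.shape[0]*4,m.shape[1]*4),np.uint8)
            cv2.fillPoly(r,[np.round(((uv+.5)*4-.5)[cv2.convexHull(uv.astype(np.float32),returnPoints=False)[:,0]]*16).astype(np.int32)],255,shift=4)
            r=cv2.resize(r,(m.shape[1],m.shape[0]),interpolation=cv2.INTER_AREA)/255.
            e+=np.abs(r-m).sum()/m.sum()
        return e
    sx=np.array([np.zeros(4)]+[np.eye(4)[i]*[.006,.006,.006,.06][i] for i in range(4)])+p0
    r=minimize(cost,p0,method="Nelder-Mead",options=dict(initial_simplex=sx,xatol=1e-5,fatol=1e-5,maxiter=400))
    return r.x,r.fun
E
python3 - <<'E'
from h import *
L=np.array([[.11,.19,.07],[-.11,.19,.07],[-.11,-.19,.07],[.11,-.19,.07]])
obs=[("top",0,cs("top",92,168)),("top",1,cs("top",153,403)),("top",2,cs("top",567,290)),
("scene",0,cs("scene",517,102)),("scene",1,cs("scene",258,38)),("scene",2,cs("scene",45,432)),("scene",3,cs("scene",360,527))]
c,res=fit(L,obs,[.6,-.2,0,.2]);print("console",c,np.rad2deg(c[3]));print(res.tolist())
# slide
print("slide",tri([("top",cs("top",508,178)),("scene",cs("scene",212,400))]))
print("slide exp0",body(c,[[0,-.16,.1125]]))
print("greenline", body(c,[0,.012,.07]), tri([("top",cs("top",316,232)),("scene",cs("scene",305,237))]))
print("cup rim",tri([("top",cs("top",476,94)),("scene",cs("scene",326,393))]))
print("pot rim",tri([("top",cs("top",208,35)),("scene",cs("scene",586,167))]))
print("cap",tri([("top",cs("top",682,129)),("scene",cs("scene",95,505))]))
# turner handle
M={}
for n,box in(("top",(290,180,330,225)),("scene",(185,225,236,250))):
    im=cv2.imread(f"pics/{n}0.png").astype(int)
    m=(im[...,2]>1.8*im[...,1])&(im[...,2]>60);k=np.zeros_like(m);k[box[1]:box[3],box[0]:box[2]]=1
    m&=k;M[n]=m.astype(np.float32);print(n,m.sum())
H=np.array([[x,y,z] for x in(-.097,.009) for y in(-.012,.012) for z in(0,.018)])
a=tri([("top",cs("top",432,302)),("scene",cs("scene",140,285))]);b=tri([("top",cs("top",380,207)),("scene",cs("scene",291,290))]);print(a,b)
d=b[0]-a[0];yaw=np.arctan2(d[1],d[0])
p0=np.r_[b[0][:2]-.009*d[:2]/np.linalg.norm(d[:2]),.07,yaw]
t,e=maskfit(M,H,p0);print("turner",t,np.rad2deg(t[3]),e,"grip",body(t,[-.012,0,.018]),"in console deg",np.rad2deg(t[3]-c[3]))
# basket
ba=lambda X,Y:np.array([(X+.5)/3.8-.5+100,(Y+.5)/3.8-.5+160]);bs=lambda X,Y:np.array([(X-380+.5)/3.8-.5+255,(Y+.5)/3.8-.5+85])
LB=np.array([[.14,.0925,.08],[-.14,.0925,.08],[-.14,-.0925,.08],[.14,-.0925,.08]])
# unknown axis direction: top-view rim corners UL,LL,LR,UR
T=[ba(60,50),ba(60,348),ba(262,344),ba(258,48)]
S=[bs(757,147),bs(510,52),bs(416,143),bs(678,245)]
S=[bs(757,147),bs(510,52),bs(416,143),bs(678,245)]
q,res=fit(LB,[("top",i,T[i]) for i in range(4)]+[("scene",i,S[i]) for i in range(4)],[.5,.2,0,0])
print("basket",q,np.rad2deg(q[3]),res.tolist())
print("beaker top",tri([("top",ba(102,244)),("scene",bs(573,98))]))
E
```

```text
console [ 0.513  -0.1851 -0.0063  0.2773] 15.885285719481281
[[-1.9, -0.4], [-0.3, 0.7], [-0.3, -0.6], [0.3, -0.2], [-0.5, -0.2], [-0.8, 0.1], [-0.1, 1.4]]
slide (array([ 0.5551, -0.3367,  0.1109]), np.float64(0.8008809920592341))
slide exp0 [[ 0.5567 -0.339   0.1062]]
greenline [[ 0.5097 -0.1735  0.0637]] (array([ 0.5092, -0.1764,  0.0693]), np.float64(0.31491928437429806))
cup rim (array([ 0.6228, -0.3057,  0.1409]), np.float64(0.5887124883363128))
pot rim (array([ 0.6714, -0.0788,  0.1622]), np.float64(1.2004459037735273))
cap (array([ 0.5854, -0.4594,  0.2045]), np.float64(0.5289210692929771))
top 199
scene 345
(array([ 0.4452, -0.2787,  0.0786]), np.float64(0.34815444282185126)) (array([ 0.5334, -0.2287,  0.0847]), np.float64(1.2170077212440162))
turner [ 0.527  -0.2318  0.0674  0.5542] 31.752913324135864 0.43575638922089843 grip [[ 0.5168 -0.2381  0.0854]] in console deg 15.867627604654581
basket [ 0.4608  0.3405 -0.0032  0.0207] 1.1858336505667055 [[-0.2, -0.9], [-0.3, 0.4], [-0.6, 0.4], [-0.1, -1.5], [0.7, -0.7], [-0.9, -0.2], [-1.4, 0.6], [-0.5, 2.2]]
beaker top (array([0.4168, 0.3911, 0.0824]), np.float64(0.4033633426534493))
```

```bash
cat > ov.py <<'E'
from h import *
def draw(tag,items,crops,out):
    tiles=[]
    for n,(x0,y0,w,h),s in crops:
        a=cv2.resize(cv2.imread(f"pics/{n}{tag}.png")[y0:y0+h,x0:x0+w],None,fx=s,fy=s,interpolation=cv2.INTER_CUBIC)
        a=np.clip(a.astype(float)*1.5,0,255).astype(np.uint8)
        for X,closed,col in items:
            uv=((proj(n,X)-[x0,y0]+.5)*s-.5)
            cv2.polylines(a,[np.round(uv*16).astype(np.int32)],closed,col,1,cv2.LINE_AA,4)
        tiles.append(a)
    H=max(t.shape[0] for t in tiles);tiles=[cv2.copyMakeBorder(t,0,H-t.shape[0],0,0,cv2.BORDER_CONSTANT) for t in tiles]
    cv2.imwrite(out,cv2.hconcat(tiles))
def circ(x,y,z,r): t=np.linspace(0,2*np.pi,40);return np.c_[x+r*np.cos(t),y+r*np.sin(t),0*t+z]
def rect(p,x0,x1,y0,y1,z): return body(p,[[x0,y0,z],[x1,y0,z],[x1,y1,z],[x0,y1,z]])
E
python3 - <<'E'
from ov import *
c=[.513,-.1865,0,.2773];t=[.527,-.2318,.07,.5542]
G=(0,255,0);Y=(0,255,255);M=(255,0,255)
it=[(rect(c,-.11,.11,-.19,.19,.07),True,G),(rect(c,-.014,.014,-.172,-.148,.1125),True,Y),(rect(c,-.064,.064,.092,.158,.077),True,Y),
(rect(t,-.097,.009,-.012,.012,.018),True,M),(rect(t,-.097,.009,-.012,.012,0),True,M),(rect(t,.031,.097,-.032,.032,.004),True,M),(circ(.6228,-.3057,.145,.03),True,Y),(circ(.6714,-.0788,.17,.055),True,Y)]
draw("0",it,[("top",(225,150,140,95),2.9),("scene",(165,170,160,130),2.4)],"pics/ov1.png")
b=[.4608,.3405,0,.0207]
draw("0",[(rect(b,-.14,.14,-.0925,.0925,.08),True,G),(rect(b,-.135,.135,-.0875,.0875,.005),True,Y),(circ(.4168,.3911,.085,.032),True,M)],[("top",(100,160,100,100),4),("scene",(255,90,105,100),3.7)],"pics/ov2.png")
E
```

```text
(no output)
```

View pics/ov1.png

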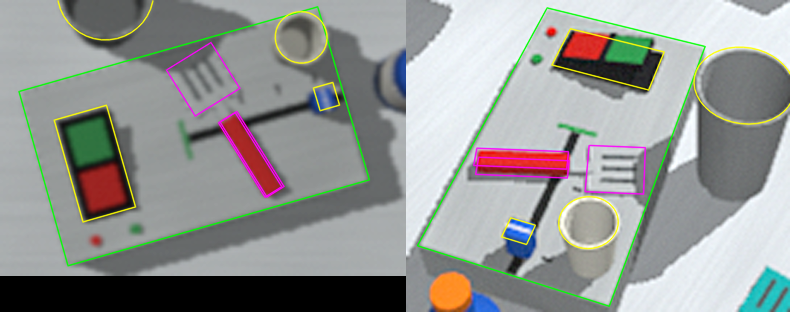

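View pics/ov2.png

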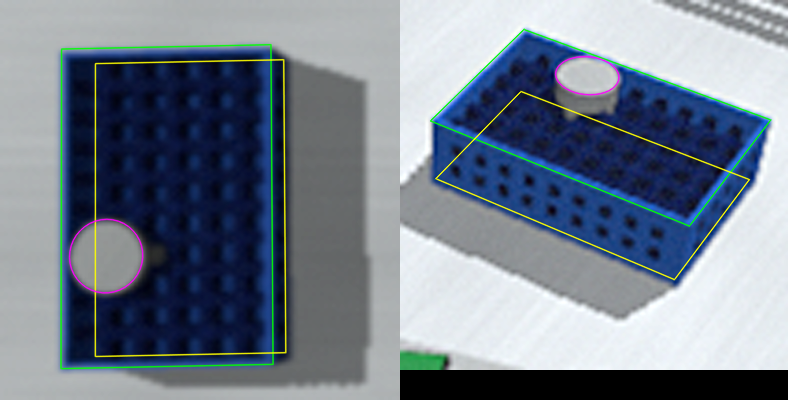

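```bash
cat > g.py <<'E'
from ov import *
C=np.array([.513,-.1865,0,.2773]);TU=np.array([.527,-.2318,.07,.5542]);BK=np.array([.4608,.3405,0,.0207])
def R(a): c,s=np.cos(a),np.sin(a);return np.array([[c,0,-s],[s,0,c],[0,-1,0.]])
def st(m=""): print(m,"t",round(ctrl.current_t(),2),"tcp",ctrl.current_tool_pos(),"F",ctrl.current_contact_force(),"w",round(ctrl.current_grip_width(),3))
GX=-.025
grip=body(TU,[GX,0,0])[0]
pl_yaw=BK[3]+np.pi
tgt=body(BK,[.020,-.038,.005])[0]; pg=body([*tgt,pl_yaw],[GX,0,0])[0]
E
python3 - <<'E'
from g import *
print(grip,pg)
for s in(1,-1):
    a=TU[3]+s*np.pi/2;b=pl_yaw+s*np.pi/2
    for nm,(p,A) in dict(g1=(grip+[0,0,.3],a),g0=(grip,a),p1=([*pg[:2],.3],b),p0=(pg,b)).items():
        print(s,nm,ctrl.ik(np.array(p),R(A)))
for s in(1,-1):
    for nm,L,A in(("slA",[0,-.196,.2],0),("slB",[0,-.045,.094],0),("ro",[.042,.125,.094],np.pi/2)):
        print(s,nm,ctrl.ik(body(C,L)[0],R(C[3]+A+(s<0)*np.pi)))
E
```

```text
[ 0.5057 -0.245   0.07  ] [0.5066 0.3034 0.005 ]
1 g1 [ -31.9316   16.6358   71.5628   -0.       91.8014 -153.6849]
1 g0 [ -31.9316   33.6167   94.7236   -0.       51.6597 -153.6849]
1 p1 [ 25.1288  21.4605  74.8383  -0.      83.7012 113.9428]
1 p0 [ 25.1288  40.8447  92.7373  -0.      46.4179 113.9428]
-1 g1 [-31.9316  16.6358  71.5628  -0.      91.8014  26.3151]
-1 g0 [-31.9316  33.6167  94.7236  -0.      51.6597  26.3151]
-1 p1 [ 25.1288  21.4605  74.8383  -0.      83.7012 -66.0572]
-1 p0 [ 25.1288  40.8447  92.7373  -0.      46.4179 -66.0572]
1 slA [-38.5284  33.468   69.6038   0.      76.9283 -54.4165]
1 slB [-29.5916  32.3459  91.9812   0.      55.673  -45.4797]
1 ro [ -12.5783   29.1442   99.2595   -0.       51.5963 -118.4664]
-1 slA [-38.5284  33.468   69.6038   0.      76.9283 125.5835]
-1 slB [-29.5916  32.3459  91.9812  -0.      55.673  134.5203]
-1 ro [-12.5783  29.1442  99.2595  -0.      51.5963  61.5336]
```

```bash
python3 - <<'E'
from g import *
a=TU[3]-np.pi/2
p=ctrl.current_tool_pos()
ctrl.move_l(p+np.array([0,0,.1]),vel=.25)
ctrl.goto(np.array([*grip[:2],.30]),R(a));st("above")
ctrl.command_gripper(.55)
ctrl.move_l(np.array([*grip[:2],.12]),vel=.2)
for n in("scene","top"): cv2.imwrite(f"pics/{n}1.png",ctrl.read_camera(n))
print(ctrl.move_l(np.array([*grip[:2],.075]),vel=.06,contact_N=8));st("down")
ctrl.command_gripper(0.0);st("grip")
ctrl.move_l(np.array([*grip[:2],.12]),vel=.1);st("lift")
for n in("scene","top"): cv2.imwrite(f"pics/{n}2.png",ctrl.read_camera(n))
draw("2",[],[("top",(225,150,140,95),2.9),("scene",(165,110,160,190),2.4)],"pics/v2.png")
E
```

```text
above t 2.36 tcp [ 0.5055 -0.2458  0.2999] F [-0.8273 -0.3618  0.1266] w 1.0
False
down t 5.18 tcp [ 0.5059 -0.2451  0.0752] F [ 0.6182 -0.5107  0.5489] w 0.546
grip t 5.7 tcp [ 0.5058 -0.245   0.0752] F [-1.2412  0.5663  3.6561] w 0.261
lift t 6.3 tcp [ 0.5055 -0.2448  0.1197] F [-0.2637 -0.48   -3.0324] w 0.259
```

View pics/v2.png

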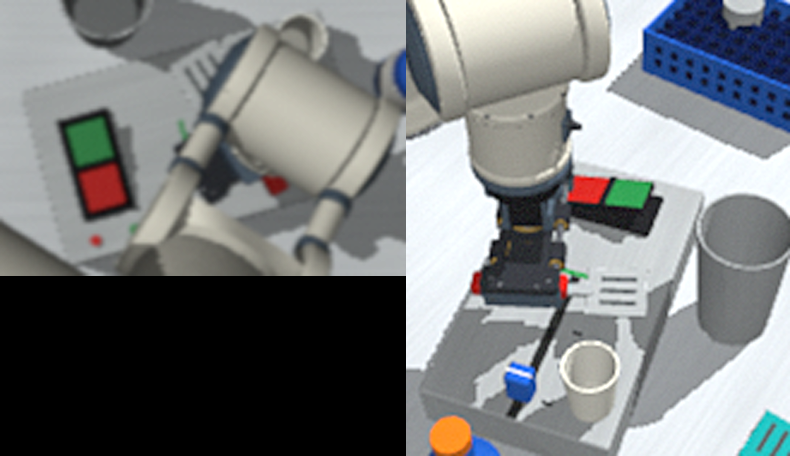

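```bash
python3 - <<'E'
from g import *
b=pl_yaw-np.pi/2
p=ctrl.current_tool_pos()
ctrl.move_l(np.array([*p[:2],.32]),vel=.25)
ctrl.goto(np.array([*pg[:2],.32]),R(b));st("over")
ctrl.move_l(np.array([*pg[:2],.14]),vel=.2)
ctrl.sleep(.2);st("hover")
for n in("scene","top"): cv2.imwrite(f"pics/{n}3.png",ctrl.read_camera(n))
T=[*body([pg[0],pg[1],.135,pl_yaw],[-GX,0,0])[0],pl_yaw]
draw("3",[(rect(T,-.097,.009,-.012,.012,.018),True,(255,0,255)),(rect(T,.031,.097,-.032,.032,.004),True,(255,0,255)),(rect(BK,-.14,.14,-.0925,.0925,.08),True,(0,255,0))],[("top",(95,150,110,110),3.6),("scene",(245,60,125,130),3.2)],"pics/v3.png")
E
```

```text
over t 9.32 tcp [0.5069 0.3028 0.3199] F [ 0.2979  0.0437 -2.217 ] w 0.261
hover t 10.57 tcp [0.507  0.3037 0.1409] F [-0.2749 -1.2184 -2.7765] w 0.261
```

View pics/v3.png

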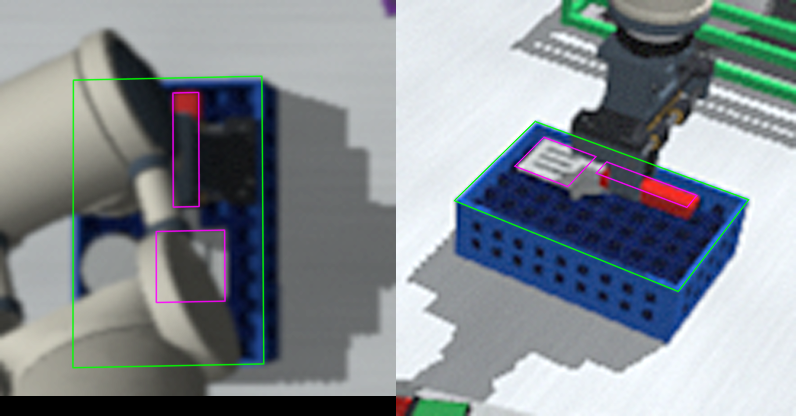

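```bash
python3 - <<'E'
from g import *
ctrl.move_l(np.array([*pg[:2],.03]),vel=.1);st()
print(ctrl.move_l(np.array([*pg[:2],.0095]),vel=.03,contact_N=6));st("down")
ctrl.command_gripper(.5);st("rel")
ctrl.move_l(np.array([*pg[:2],.14]),vel=.1)
ctrl.move_l(np.array([*pg[:2],.32]),vel=.25);
# to approach above slide start
s0=body(C,[0,-.197,.30])[0]
ctrl.goto(s0,R(C[3])); ctrl.command_gripper(0.0);st()
for n in("scene","top"): cv2.imwrite(f"pics/{n}4.png",ctrl.read_camera(n))
T=[*body([pg[0],pg[1],.005,pl_yaw],[-GX,0,0])[0],pl_yaw]
draw("4",[(circ(.4168,.3911,.085,.032),True,(0,255,255)),(rect(T,-.097,.009,-.012,.012,.018),True,(255,0,255)),(rect(T,.031,.097,-.032,.032,.004),True,(255,0,255)),(rect(BK,-.14,.14,-.0925,.0925,.08),True,(0,255,0))],[("top",(95,150,110,110),3.6),("scene",(245,80,125,110),3.2)],"pics/v4.png")
draw("4",[],[("top",(225,150,170,110),2.2),("scene",(130,70,200,280),1.9)],"pics/v4b.png")
E
```

```text
t 11.93 tcp [0.507  0.3036 0.0306] F [ 0.4688  0.3306 -1.9656] w 0.26
True
down t 12.57 tcp [0.5063 0.3033 0.01  ] F [-0.2815 -1.0084  6.7296] w 0.261
rel t 13.1 tcp [0.5059 0.3031 0.0097] F [ 0.1155  0.1956 -0.0024] w 0.499
 t 18.64 tcp [ 0.5669 -0.376   0.3   ] F [-0.7118 -0.4354  0.2488] w 0.001
```

View pics/v4.png

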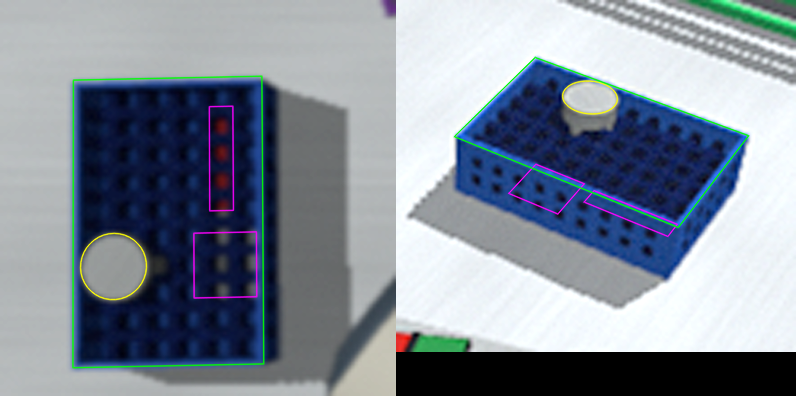

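View pics/v4b.png

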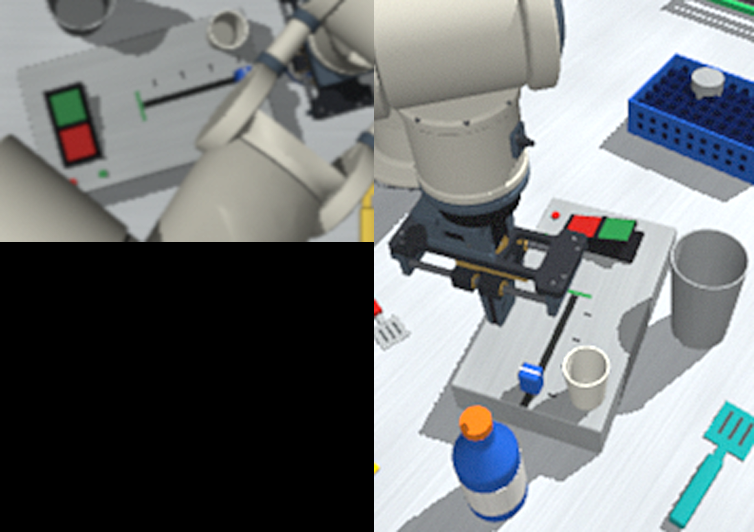

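```bash
python3 - <<'E'
import cv2,numpy as np
t=[]
for k in "04":
    a=cv2.imread(f"pics/top{k}.png")[165:257,110:180].astype(float)
    t.append(cv2.resize(np.clip(a*5,0,255).astype(np.uint8),None,fx=5,fy=5,interpolation=cv2.INTER_CUBIC))
cv2.imwrite("pics/v5.png",cv2.hconcat(t))
E
```

```text
(no output)
```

View pics/v5.png

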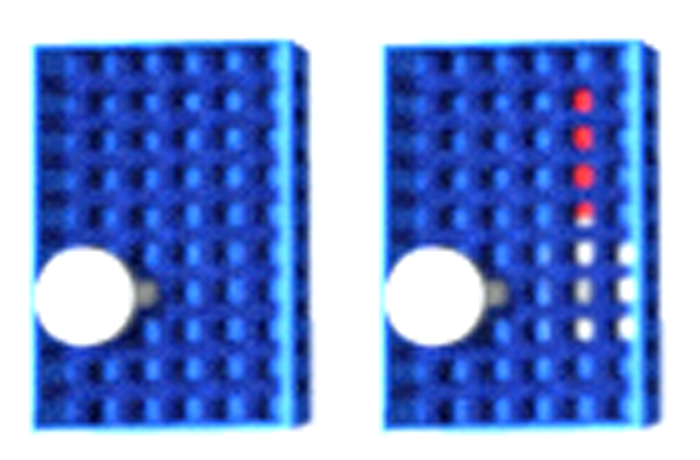

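```bash
python3 - <<'E'
from g import *
w=lambda x,y,z:body(C,[x,y,z])[0]
ctrl.move_l(w(0,-.194,.30),vel=.1)
ctrl.move_l(w(0,-.194,.16),vel=.2)
print(ctrl.move_l(w(0,-.194,.094),vel=.07,contact_N=5));st("down")
print(ctrl.move_l(w(0,-.14,.094),vel=.06,contact_N=12));st("push1")
for n in("scene","top"): cv2.imwrite(f"pics/{n}6.png",ctrl.read_camera(n))
draw("6",[],[("top",(225,150,170,110),2.2),("scene",(130,70,200,280),1.9)],"pics/v6.png")
E
```

```text
False
down t 20.93 tcp [ 0.5664 -0.3733  0.0945] F [ 0.2233  0.4598 -0.1419] w 0.005
False
push1 t 21.98 tcp [ 0.551  -0.321   0.0937] F [-0.6889 -0.6654 -0.7847] w 0.008
```

View pics/v6.png

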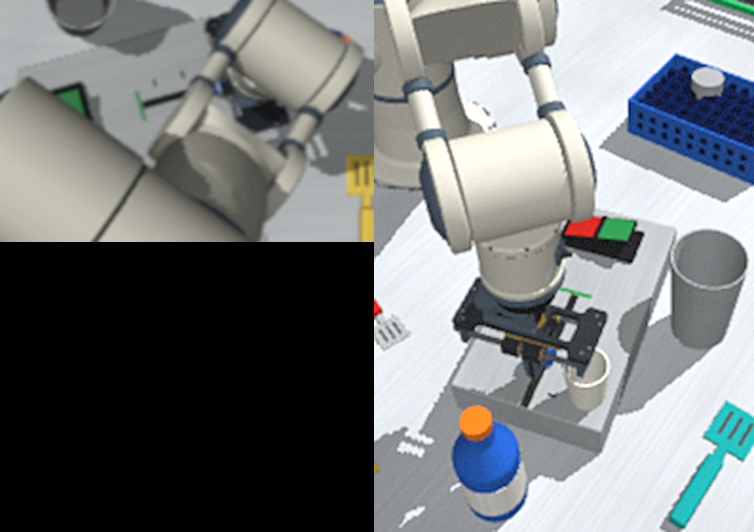

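```bash
python3 - <<'E'
from g import *
w=lambda x,y,z:body(C,[x,y,z])[0]
Li=lambda: (R(0)*0, )
def loc():
    d=ctrl.current_tool_pos()[:2]-C[:2];c,s=np.cos(C[3]),np.sin(C[3]);return np.array([c*d[0]+s*d[1],-s*d[0]+c*d[1]])
print(ctrl.move_l(w(0,-.07,.094),vel=.07,contact_N=15),loc());st()
print(ctrl.move_l(w(0,-.030,.094),vel=.025,contact_N=15),loc());st("stop")
E
```

```text
False [-0.     -0.0701]
 t 23.23 tcp [ 0.5322 -0.2539  0.094 ] F [-0.5331 -0.7816  0.4747] w 0.001
True [ 0.0002 -0.0498]
stop t 24.16 tcp [ 0.5268 -0.2343  0.0941] F [ 0.2845 -5.7766  1.7092] w 0.001
```

```bash
python3 - <<'E'
from g import *
w=lambda x,y,z:body(C,[x,y,z])[0]
ctrl.move_l(w(0,-.060,.094),vel=.05)
ctrl.move_l(w(0,-.060,.26),vel=.2)
ctrl.goto(w(.042,.125,.26),R(C[3]+np.pi/2-np.pi*0));st()
for n in("scene","top"): cv2.imwrite(f"pics/{n}7.png",ctrl.read_camera(n))
draw("7",[(rect(C,-.014,.014,-.032,-.008,.1125),True,(0,255,255))],[("top",(225,150,170,110),2.2),("scene",(130,70,200,280),1.9)],"pics/v7.png")
E
```

```text
t 26.69 tcp [ 0.5192 -0.0552  0.2596] F [ 0.883   0.1171 -0.053 ] w 0.004
```

View pics/v7.png

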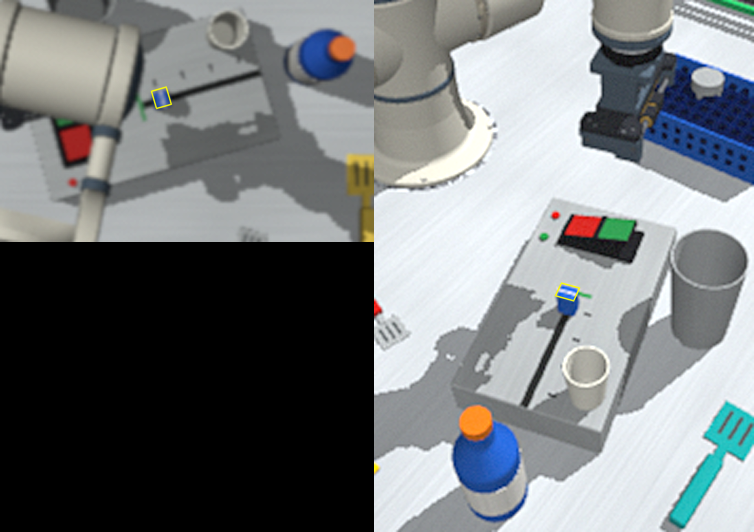

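```bash
python3 - <<'E'
from g import *
w=lambda x,y,z:body(C,[x,y,z])[0]
ctrl.move_l(w(.042,.125,.125),vel=.15);st()
print(ctrl.move_l(w(.042,.125,.093),vel=.03,contact_N=20));st("press")
ctrl.move_l(w(.042,.125,.14),vel=.1)
ctrl.move_l(w(.042,.125,.30),vel=.25)
ctrl.movej(np.array([-77.378,10,77.091,0,90,-5.472]));st()
for n in("scene","top"): cv2.imwrite(f"pics/{n}8.png",ctrl.read_camera(n))
it=[(circ(.6228,-.3057,.145,.03),True,(0,255,255)),(circ(.6714,-.0788,.17,.055),True,(0,255,255)),(rect(C,-.014,.014,-.032,-.008,.1125),True,(0,255,255))]
draw("8",it,[("top",(225,120,170,140),2.2),("scene",(130,70,200,280),1.9)],"pics/v8.png")
E
```

```text
t 27.84 tcp [ 0.5196 -0.0549  0.1256] F [-0.0192 -0.1417 -0.7091] w 0.008
False
press t 29.06 tcp [ 0.5187 -0.0547  0.0931] F [-2.7468  0.7014  7.3113] w 0.005
 t 32.49 tcp [ 0.1704 -0.4858  0.3936] F [0.5229 0.3972 0.0034] w 0.004
```

View pics/v8.png

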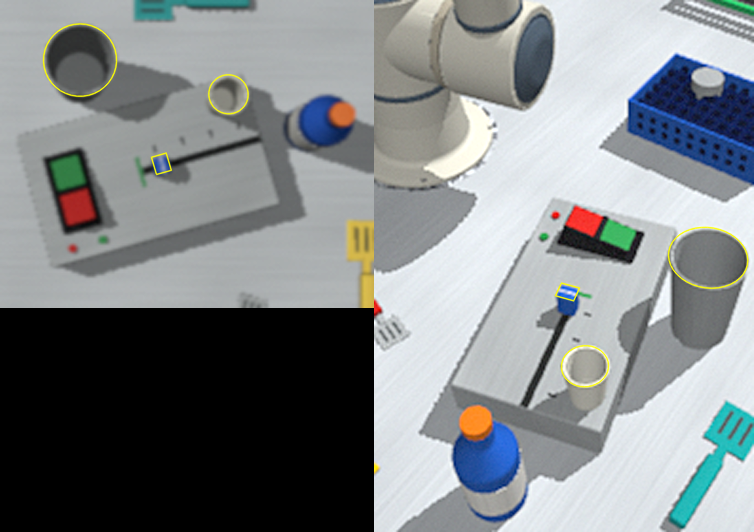

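```bash
python3 - <<'E'
from g import *
def pt(ang,s): # local x s on top face, tilt th (positive: +x up)
    th=.22-ang;u=np.array([np.cos(th),0,np.sin(th)]);n=np.array([-np.sin(th),0,np.cos(th)])
    return body(C,np.array([0,.125,.094])+s*u+.005*n)
for k in"078":
    im=cv2.imread(f"pics/scene{k}.png").astype(int);S=np.zeros(im.shape[:2],bool);S[178:212,220:275]=1
    g=S&(im[...,1]>1.6*im[...,2])&(im[...,1]>50);r=S&(im[...,2]>1.8*im[...,1])&(im[...,2]>60)&(np.arange(512)[None]>229)
    print(k,[ (m.sum(),np.argwhere(m).mean(0)[::-1].round(2)) for m in(g,r)])
for a in(0,.22,.44): print("pred",a,proj("scene",pt(a,.0275)),proj("scene",pt(a,-.0275)))
def d(n,b,x,y,w,h):
    A=cv2.imread(f"pics/{n}0.png",0)[y:y+h,x:x+w].astype(np.float32);B=cv2.imread(f"pics/{n}{b}.png",0)[y:y+h,x:x+w].astype(np.float32)
    return round(float(np.abs(A-B).mean()),2),round(float(np.abs(A-B).max()),1)
for nm,a in dict(pot=(284,190,45,65),cup=(228,252,27,36),bottle=(170,283,45,62),beaker=(295,104,22,20)).items(): print(nm,d("scene",8,*a))
for nm,a in dict(beakerT=(115,212,24,25),potT=(245,130,33,36),bottleT=(354,162,34,28)).items(): print(nm,d("top",8,*a))
E
```

```text
0 [(np.int64(186), array([256.44, 190.49])), (np.int64(173), array([239.61, 188.71]))]
7 [(np.int64(186), array([256.44, 190.49])), (np.int64(173), array([239.61, 188.71]))]
8 [(np.int64(209), array([257.28, 193.37])), (np.int64(201), array([240.37, 186.13]))]
pred 0 [[256.8956 189.7527]] [[240.0698 188.2008]]
pred 0.22 [[257.4429 191.2044]] [[240.1444 186.8756]]
pred 0.44 [[257.5658 192.5933]] [[240.6364 185.6967]]
pot (1.37, 7.0)
cup (1.39, 7.0)
bottle (1.6, 15.0)
beaker (1.8, 10.0)
beakerT (0.98, 5.0)
potT (0.85, 3.0)
bottleT (0.88, 4.0)
```

```bash
python3 - <<'E'
from g import *
def cen(n,k,x,y,w,h):
    im=cv2.imread(f"pics/{n}{k}.png").astype(int)[y:y+h,x:x+w];m=(im[...,0]>1.5*im[...,2])&(im[...,0]>60)
    return m.sum(),np.argwhere(m).mean(0)[::-1]+[x,y]
s0=cen("scene",0,203,258,22,22);s1=cen("scene",8,218,215,24,24);t0=cen("top",0,328,176,15,16);t1=cen("top",8,288,186,18,18)
print(s0,s1,t0,t1)
a=tri([("scene",s0[1]),("top",t0[1])]);b=tri([("scene",s1[1]),("top",t1[1])])
print(a,b,np.linalg.norm((b[0]-a[0])[:2]))
ctrl.sleep(.5)
st();ctrl.sign_off()
E
```

```text
(np.int64(158), array([212.3418, 269.3291])) (np.int64(136), array([231.6544, 228.2059])) (np.int64(60), array([335.6667, 184.1833])) (np.int64(56), array([297.9821, 195.1607]))
(array([ 0.555 , -0.3387,  0.0905]), np.float64(0.32444202733228167)) (array([ 0.5174, -0.207 ,  0.0893]), np.float64(0.5101618230600309)) 0.136980366028852
 t 33.09 tcp [ 0.1699 -0.486   0.3939] F [ 0.1553 -0.1921  0.3781] w 0.007
the job is handed in; nothing more can be done
```

I did the whole job in the order asked and handed it in at 33.1 s, with the arm parked clear and touching nothing.

- **Turner:** I laid the red-handled turner in the basket's free half. It met the floor with the underside about 5 mm up, as it should. The basket is drawn so that the turner, like the beaker's side, shows only through its holes. The patches I could see match the intended spot. I could not see the whole turner, so that it lies flat rests on the set-down contact and these patches.
- **Slide:** I pushed it until the force jumped by more than 15 N, against about 3 N of friction. From the two cameras it moved 137 mm against the nominal 140 mm. That 3 mm gap is about one pixel, so I count it as at the end stop.
- **Rocker:** I pressed the green half after the slide had reached its stop, with about 7 N showing at the end of the press. It stayed over after I lifted off. The green half sits about 3 px lower and the red about 2.5 px higher in the image, which fits the fully on angle (0.44 rad) to within 1 px.
- **Other objects:** Pictures from before and after show no shift of the beaker, cup, pot or bottle.

The first console fit put its height about 6 mm too low. I used the given 70 mm instead, and the contacts and image overlays agreed with that.

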